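# Hook a turned sleeve out of a gravity feed chute

## Robot

A 6-joint arm with a two-finger parallel gripper is mounted at the origin on the work surface. World frame = base frame: x ahead of the robot, y to its left, z up, the work surface at z = 0. Lengths are in m, angles in degrees, forces in N, time in s.
With the tool pointing down it reaches from about 0.4 to 0.825 m from the base axis. Payload 7 kg.
Tool frame: the origin (TCP) lies on the centre line of the jaws, within the pads' length; the fingertips stand 11 mm ahead of it and the grasp point (between the pads) lies 8 mm behind it; z points along the fingers, y is the line along which they close (so a half turn about z gives the same grasp; the last joint's range is limited). The gripper opens to 88 mm and grips with 3 to 60 N. Pads are 19 mm wide; open, the fingers measure 130 mm over their backs; the gripper's body (78 mm by 193 mm) begins 47 mm behind the grasp point.
Start: joints at [90.934, 20.546, 0.682, 0, -70.136, -16.507], TCP at [0.181, 0.65, 0.238] pointing down, gripper open.
Joint ranges: [-176.03, 176.03], [-82.01, 121.73], [-58.28, 71.71], [-173.87, 95.51], [-174.79, -0.11], [-173.66, 173.66]. Speed limits (degrees/s): [136.94, 136.94, 172.46, 180, 180, 180].

## Interface

Orientations are given as [roll, pitch, yaw] about the fixed x, y, z axes, in that order (R = Rz(yaw) Ry(pitch) Rx(roll)).
In Python, from plant import r, capture, camera_model, job gives the robot as it stands.
- The arm moves only by the tool drive_tool, never from a script. Its argument "increments" is a list that holds one entry, the list of rows, each a list of 5 numbers: the gripper's target within -1 to 1 (fully open at 1, half-way at 0, shut at -1), then the shift along the tool's x, y, z scaled (see below), then the turn about the tool's z scaled (see below). In form: [[[gripper, tx, ty, tz, roll], ...]]. A call has 1 to 5 rows; each row is the pose to reach, as a shift and turn from the pose commanded when the call began, along the tool's axes at that moment, turning the shorter way round; what a row does not reach only later rows make up. The controller multiplies each number of a shift by 120 mm and each number of a turn by 360 degrees. A row lasts 1/8 s, in which the tool goes at most 62.5 mm and 10.7 degrees, less where a joint would pass 70% of its speed; a pose out of reach is approached as far as the arm can. A call with a number of a shift or a turn outside -1 to 1 is refused whole. A call with a gripper value outside its range is refused whole. The fingers move at their own pace and stop on an object; "squeeze" is the grip in N (left out, the last holds). Time passes only in rows, so rows that repeat a pose let the fingers close. It gives the time, the measured TCP pose, the force, the opening and the grip force at its end, in the units of the state.
- r.get_state(): the state, without advancing time (a new reading comes with each control period).
- capture(name): name is "scene" or "side" or "wrist"; returns the picture (420x560x3 uint8, red, green, blue); there is no depth.
- camera_model(name): a dict with "camera_matrix" (3x3 intrinsics, pixels), "rvec" (rotation vector, rad) and "tvec" (3), from world to camera coordinates, as OpenCV has them. Camera axes: x right, y down, z forward; pixel columns grow to the right and rows downward; lengths in m; the calibration is good to about 2 mm. The wrist camera is an equidistant fisheye: a pixel r from the principal point sees the ray r / f radians off the axis. A picture is of the moment at which its call begins: read the wrist's pose just before it. camera_model takes no time and is no camera call; for the wrist camera it gives the pose at the moment of the call.
- job.close_job(): hands the job in; it is judged then, once.
The state is a dict: "time_s": time; "joints": joint angles; "qd": joint speeds; "joint_torque": joint torques, N m; "tcp_pos": TCP position; "eef_rot": TCP orientation; "contact_force": force on the tool from outside, world axes, zero at the start; "moment": the same for the moment, N m; "gripper_width": finger opening in m; "gripper_force": force on a finger pad.
Only numpy, scipy, OpenCV 4.12 (cv2) and the standard library are available. Lean on these libraries where they do the work, as an engineer would, in place of code of your own. Each camera call takes 0.05 s, during which the arm holds its last target. There are 200 camera calls.

## Task

A steel sleeve has turned end-on in the feed chute, dropped between the two rails and jammed against the cross tie, holding up the three behind it. With the pull hook in its bore, lift it straight out so that the others roll down to the stop, lay it gently on its side in the shallow tray beside the sleeve standing there, draw the hook out and hang it back in its stand. Keep the gripper off the sleeves and do not knock the other things about.

Things in the scene. Friction and masses are not known exactly. Their poses are not given: they have to be found in the camera images.
- chute: Blue steel gravity chute fixed to the bench, sloping 12 degrees, 385 mm long. Origin on the bench below the end stop (x = 0), mid-width; own x level, uphill; y across. Two round rails, 12 mm thick, at y = -24 and 24 mm; their centre line is 40 mm above the bench at x = 0. Side plates 86 mm apart inside, 94 outside; they and the stop reach 42 mm above that line. Open on top up to the keeper.
- chute_tie (a point): Middle of the round cross tie (10 mm thick) that joins the rails 90 mm up the slope from the stop; its top is level with the rails' centre line, so sleeves lying across the rails roll over it, while one sunk between them is caught. Axes as the chute's body.
- chute_keeper (a point): Lower end of the steel keeper strip (22 mm wide) that runs on uphill from here over the middle of the queue, 64 to 70 mm above the rails' centre line, carried by two straps across the chute. Axes as the chute's body.
- turned: The jammed sleeve: steel tube 80 mm long, 50 outside, 40 bore, 0.35 to 0.6 kg. Origin at its centre; own x is its axis, uphill at the start. It lies end-on between the rails, tilted 12 degrees, belly sunk below their tops, lower end at the cross tie; some 95 mm of chute ahead of it is empty. It comes out only upwards. The others press on its upper end with 1 to 3 N.
- next1: First waiting sleeve, same tube, 80 mm long, 50 mm across, lying across the chute right behind the jammed one. Origin at its centre, own y is its axis at the start (it rolls, so x and z turn). It rolls down by itself when the way is free; at home against the stop its centre is at chute x = 18 mm, z = 76 mm.
- next2: Second waiting sleeve, behind next1. At home its centre is at chute x = 67 mm, z = 86 mm.
- next3: Third waiting sleeve, behind next2, under the keeper strip. At home its centre is at chute x = 116 mm, z = 96 mm.
- hook_grip (a point): Centre of the pull hook's square wooden handle, 24 x 24 mm, 76 mm tall; 0.22 kg in all. It hangs upright: own z up, own x level, the way the foot points. Underside of the round guard (36 mm across, 6 thick) 44 mm below this point. From it a 10 mm round shank runs down to the heel's centre, 144 mm below this point; there a foot of 60 mm, 10 mm thick, turns off along own x, rising 12 degrees.
- hook_tip (a point): Centre of the rounded end (5 mm radius) of the hook's foot: 58.7 mm along the hook's own x and 131.5 mm below hook_grip. Axes as hook_grip.
- stand: Fixed blue stand of the hook. Origin on the bench straight below the shank of the hung hook; own x from the fork's open mouth to its column. Column at x = 72 to 90 mm, 50 mm wide; base plate 130 x 110 x 8 mm. The hook hangs with its foot along own x under the fork; it is lifted a little and drawn out towards -x. Hung, hook_grip is 194 mm above the bench.
- stand_fork (a point): Top face of the fork, 150 mm above the bench, straight above the stand's origin. The fork is a 6 mm plate with a slot 24 mm wide along the stand's x, open at x = -28 mm and ending at x = 12 mm, between two prongs 16 mm wide; the hook's guard rests on the prongs. Axes as the stand's.
- tray: Fixed shallow sheet-metal tray, outside 260 (own x) x 160 (own y) x 40 mm tall, walls and floor 5 mm. Origin under its centre, on the bench.
- scrap: A sleeve of the same size standing on its end in the tray (80 mm tall, 50 mm across), on one long side of it. Origin at its centre, own z is its axis. Leave it standing where it is.
- spray: Bystander: upright spray can, 58 mm across, 160 mm tall, standing close to one side of the chute. Origin under its base.
- oil: Bystander: upright oil bottle, 64 mm across, 165 mm tall, standing close to the other side of the chute. Origin under its base.
- grease: Bystander: upright tin, 94 mm across, 102 mm tall, in front of the hook's stand. Origin under its base.
- spanner: Bystander: open-end and ring spanner lying on the bench, 200 mm long along own x, 38 mm wide, 8 mm thick, behind the tray. Origin under its middle.
- hammer: Bystander: hammer lying on the bench, 260 mm long along own x, head at +x. Origin under its middle.
- bearing: Bystander: bearing ring lying flat, 90 mm across, 23 mm tall. Origin under its middle.
- socket: Bystander: deep socket standing, 38 mm across, 85 mm tall, beside the hook's stand. Origin under its base.
Things that resemble listed ones, but are neither listed nor needed, are in the scene too. What is shaped like the next1 but turquoise is not meant.

How it is judged:
By the outcome, as a careful person would: the job done as asked, in the order asked, and still so for the second after the job is handed in, with the robot touching nothing.
It also fails if it takes over 72 s, if anything falls off the work surface, if the arm or the gripper's body presses on something with over 40 N, if the wrist force passes 120 N, or if a joint passes its speed limit or range.

## Working session

There is one attempt and no reset: what is moved stays moved. The work goes in short steps, Python scripts to look and compute and a tool call to move; the robot and the scene stay as the last step left them, time stands still between calls to the robot, and variables do not carry over. Pictures are saved under pics/ and viewed, at most 10 in all, crops included, and the job is handed in when it is done.

Besides the shell and the picture viewer there is one more tool, called after "Request:" by a JSON object that holds its "api" and its "payload", one argument or row to a line. drive_tool: Moves the arm, as the interface text tells. Its arguments: {"type":"object","properties":{"increments":{"type":"array"},"squeeze":{"type":"number"}},"required":["increments"]}

```bash
ls; mkdir -p pics
python3 - <<'E'
from plant import r,capture,camera_model
import cv2,numpy as np
for n in ("scene","side"):
    im=capture(n); cv2.imwrite(f"pics/{n}0.png",im[:,:,::-1])
    m=camera_model(n); R=cv2.Rodrigues(np.array(m["rvec"]))[0]; print(n,m["camera_matrix"],(-R.T@np.array(m["tvec"]).reshape(3)).round(3),R[2].round(2))
im=capture("wrist"); cv2.imwrite("pics/w0.png",im[:,:,::-1])
s=r.get_state();print(s)
E
```

```text
pics
scene [[464.95600643   0.         283.37008775]
 [  0.         464.95600643 208.78933732]
 [  0.           0.           1.        ]] [1.11  0.135 1.121] [-0.5  -0.2  -0.84]
side [[522.97910225   0.         273.3281099 ]
 [  0.         522.97910225 210.52706855]
 [  0.           0.           1.        ]] [ 0.113 -1.415  1.062] [ 0.25  0.8  -0.55]
{'time_s': 0.15, 'joints': array([ 9.09333577e+01,  2.05823776e+01,  6.44930309e-01, -1.37409215e-02,
       -7.01369442e+01, -1.65070677e+01]), 'qd': array([-0.0518359 , -0.13588981,  0.17032628,  0.03781908,  0.08358555,
       -0.01729956]), 'joint_torque': array([-1.02502665e-03, -5.83277929e+01,  2.93291223e+01,  7.00133353e+00,
        8.79378815e-03, -1.09826397e-04]), 'tcp_pos': array([0.18115548, 0.64985398, 0.23682974]), 'eef_rot': array([ 1.79925004e+02, -8.75227468e-03, -1.55783814e+01]), 'contact_force': array([ 0.74605094, -0.85663371, -0.40760863]), 'moment': array([-0.02529965, -0.0080908 , -0.04048698]), 'gripper_force': 0.0, 'gripper_width': 0.08784916968559159}
```

View pics/scene0.png

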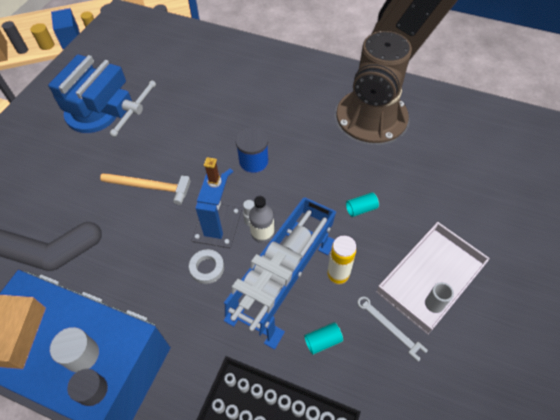

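View pics/side0.png

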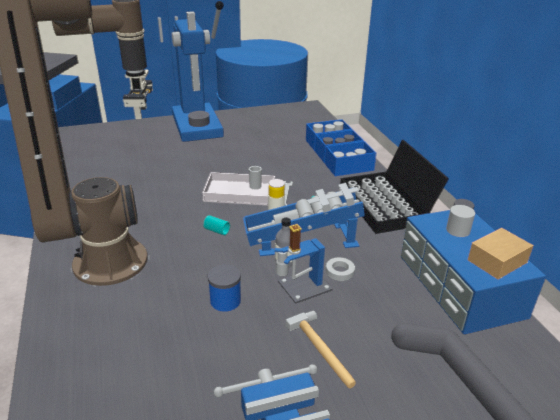

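The scene view shows the hook with its wooden handle at (211,165) in its blue stand, and the chute running from (322,210) to (245,315). The tray is at (435,275) with the standing scrap at (439,297). Lookalikes are the turquoise tubes at (362,204) and (324,338), plus the drill press and the vise. The jammed sleeve should be the end-on tube near (300,237). I'll enlarge both views.

Run:
```python
import cv2
a=cv2.imread("pics/scene0.png")[145:345,185:345]; b=cv2.imread("pics/side0.png")[160:310,195:375]
cv2.imwrite("pics/c1.png",cv2.resize(a,None,fx=3,fy=3,interpolation=cv2.INTER_CUBIC)) 
cv2.imwrite("pics/c2.png",cv2.resize(b,None,fx=4,fy=4,interpolation=cv2.INTER_CUBIC))
```

```text
(no output)
```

View pics/c1.png

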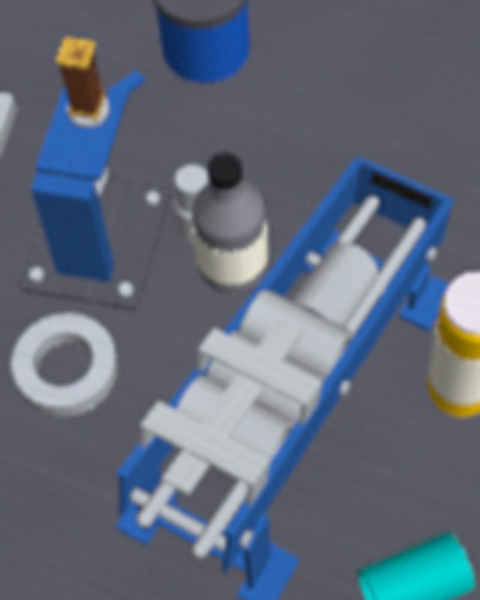

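View pics/c2.png

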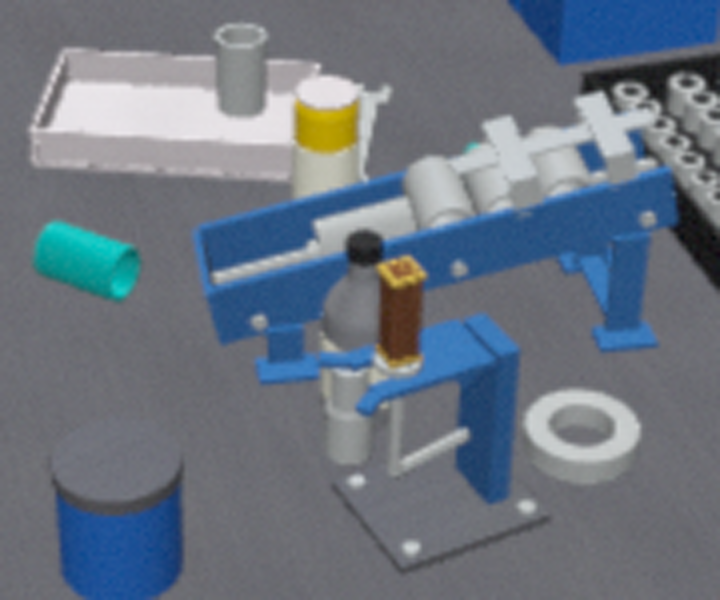

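Crop 1 shows the jammed sleeve at (340,285), end-on between the rails, next1 at (290,325), and keeper straps over the rest. The handle top is at (77,52). Crop 2 shows the handle top at (401,271), the heel at (397,470) and the foot tip at (463,435), pointing to the column. I'll look at one crop of the tray and then calculate.

```bash
python3 - <<'E'
import cv2
a=cv2.imread("pics/scene0.png")[215:340,340:500]
cv2.imwrite("pics/c3.png",cv2.resize(a,None,fx=4,fy=4,interpolation=cv2.INTER_CUBIC))
E
cat > geo.py <<'E'
from plant import camera_model
import numpy as np,cv2
M={n:camera_model(n) for n in ("scene","side")}
def px(n,P):
    m=M[n];return cv2.projectPoints(np.array(P,float).reshape(-1,3),np.array(m["rvec"]),np.array(m["tvec"]),np.array(m["camera_matrix"]),None)[0].reshape(-1,2)
def ray(n,uv):
    m=M[n];R=cv2.Rodrigues(np.array(m["rvec"]))[0];c=-R.T@np.array(m["tvec"]).reshape(3)
    return c,R.T@np.linalg.inv(np.array(m["camera_matrix"]))@np.array([*uv,1.])
def atz(n,uv,z):
    c,d=ray(n,uv);return c+d*(z-c[2])/d[2]
def tri(a,b):
    (c,d),(e,f)=ray("scene",a),ray("side",b);d=d/np.linalg.norm(d);f=f/np.linalg.norm(f)
    t=np.linalg.lstsq(np.c_[d,-f],e-c,rcond=None)[0];p,q=c+d*t[0],e+f*t[1];return (p+q)/2,np.linalg.norm(p-q)
c1=lambda x,y:(185+x/3-1/3,145+y/3-1/3)
c2=lambda x,y:(195+x/4-.375,160+y/4-.375)
c3=lambda x,y:(340+x/4-.375,215+y/4-.375)
E
python3 - <<'E'
from geo import *
np.set_printoptions(precision=4,suppress=True)
print("handle",tri(c1(77,52),c2(401,271)))
print("handle z232",atz("scene",c1(77,52),.232),atz("side",c2(401,271),.232))
h=atz("side",c2(397,470),.05);t=atz("side",c2(463,435),.0625);print("heel,tip",h,t,np.degrees(np.arctan2(*(t-h)[1::-1])))
print("base corners side",[atz("side",c2(*p),.008) for p in((403,570),(548,517),(333,487))])
print("base scene",[atz("scene",c1(*p),.008) for p in((25,290),(135,307),(165,187))])
print("stop corner",tri(c1(362,160),c2(197,230)), [atz("scene",c1(*p),.08) for p in((362,160),(451,202))], atz("side",c2(213,305),.08))
E
```

```text
handle (array([ 0.5203, -0.2952,  0.23  ]), np.float64(0.00045964289011705793))
handle z232 [ 0.5214 -0.2942  0.232 ] [ 0.5195 -0.298   0.232 ]
heel,tip [ 0.5231 -0.2959  0.05  ] [ 0.5784 -0.2855  0.0625] 10.69833016412052
base corners side [array([ 0.5087, -0.3563,  0.008 ]), array([ 0.6318, -0.3323,  0.008 ]), array([ 0.4868, -0.2547,  0.008 ])]
base scene [array([ 0.6368, -0.3232,  0.008 ]), array([ 0.6159, -0.2229,  0.008 ]), array([ 0.4888, -0.2514,  0.008 ])]
stop corner (array([ 0.4454, -0.06  ,  0.1175]), np.float64(0.031249332865353887)) [array([ 0.4376, -0.0735,  0.08  ]), array([0.4507, 0.0149, 0.08  ])] [ 0.4343 -0.0968  0.08  ]
```

View pics/c3.png

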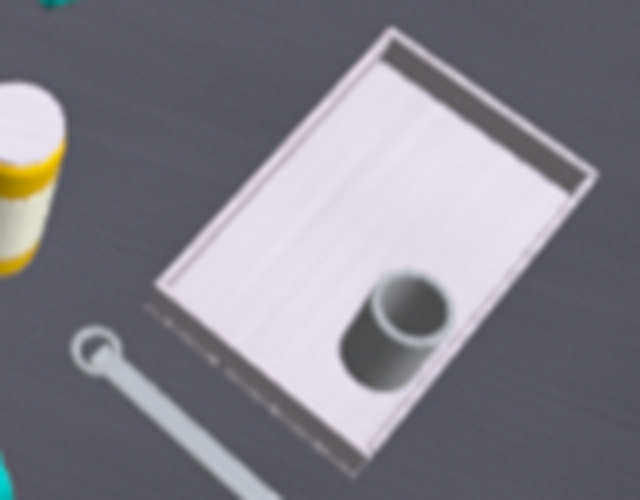

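Crop 3 shows the tray rim corners at (391,29), (598,173), (372,458) and (157,286). The scrap's top centre is at (414,309), standing on the tray's far (+y) long side. Next I'll fit the chute and tray poses.

Run:
```python
from geo import *
from scipy.optimize import least_squares
np.set_printoptions(precision=4,suppress=True)
a=np.radians(12)
def C(s,y,p): return np.array([s*np.cos(a)-p*np.sin(a),y,.04+s*np.sin(a)+p*np.cos(a)])
def W(q,P): c,s=np.cos(q[2]),np.sin(q[2]); return np.array([q[0]+c*P[0]-s*P[1],q[1]+s*P[0]+c*P[1],P[2]])
obs=[("scene",c1(362,160),lambda q:C(-.004,-.047,.042)),("scene",c1(451,202),lambda q:C(-.004,.047,.042)),
("side",c2(197,230),lambda q:C(-.004,.047,.042)),
("side",c2(212,300),lambda q:C(-.004,-.047,.042)),
("side",c2(672,170),lambda q:C(q[3],-.047,.042)),("scene",c1(121,470),lambda q:C(q[3],-.047,.042))]
f=lambda q:np.concatenate([px(n,W(q,P(q)))[0]-uv for n,uv,P in obs])
o=least_squares(f,[.45,-.03,-.1,.385],loss="soft_l1");q=o.x
print(q[:2],np.degrees(q[2]),q[3]);print(f(q).reshape(-1,2))
for nm,P in (("axis low",C(.095,0,.0196)),("low top",C(.095,0,.0446)),("up top",C(.175,0,.0446)),("tie",C(.09,0,-.005))):
    w=W(q,P);A=px("scene",w)[0];B=px("side",w)[0];print(nm,w,(A-[185,145])*3,(B-[195,160])*4)
# tray
T=[c3(391,29),c3(598,173),c3(372,458),c3(157,286)]
w=[atz("scene",u,.04) for u in T];print(np.array(w),[np.linalg.norm(w[i]-w[i-1]) for i in range(4)],np.mean(w,0))
d=(w[2]-w[1])+(w[3]-w[0]);print("long dir",np.degrees(np.arctan2(d[1],d[0])),"short",np.degrees(np.arctan2(*((w[1]-w[0])+(w[2]-w[3]))[1::-1])))
print("scrap",atz("scene",c3(414,309),.085))
print("tray side corners",[(px("side",x)[0]-[195,160])*4 for x in w])
for n,P in (("spray",c1(475,300)),("oil",c1(224,168))): print(n,atz("scene",P,.16))
```

```text
[ 0.4564 -0.0328] -7.4989916856619026 0.37895427673443866
[[-1.4675 -0.4739]
 [ 0.3012 -0.1855]
 [ 0.2183 -0.8558]
 [-0.1887 -2.335 ]
 [-0.8342  0.1746]
 [-0.3153  0.4049]]
axis low [ 0.5445 -0.0444  0.0789] [349.7459 266.2709] [324.2054 247.4291]
low top [ 0.5393 -0.0437  0.1034] [353.4601 247.2664] [318.3405 223.5026]
up top [ 0.6169 -0.0539  0.12  ] [308.7538 309.9554] [411.9743 198.9855]
tie [ 0.5447 -0.0444  0.0538] [348.8063 280.6912] [324.1199 272.1103]
[[0.3538 0.2779 0.04  ]
 [0.4126 0.4239 0.04  ]
 [0.6522 0.3277 0.04  ]
 [0.593  0.1806 0.04  ]] [np.float64(0.25832532314560913), np.float64(0.15747371566175974), np.float64(0.25816930272742267), np.float64(0.15860988666400883)] [0.5029 0.3025 0.04  ]
long dir -22.00452477975625 short 68.08281222789633
scrap [0.5728 0.324  0.085 ]
tray side corners [array([ 30.4346, 127.5346]), array([62.2471, 47.0676]), array([317.8781,  60.2576]), array([303.001 , 142.9956])]
spray [0.5804 0.0699 0.16  ]
oil [ 0.5386 -0.161   0.16  ]
```

```bash
cat > plan.py <<'E'
import numpy as np,json
def plan(cur,tgts,g=1,vmax=.05,wmax=9.):
    """cur/tgts: [x,y,z,yaw_deg] commanded; prints calls of rows"""
    cur=np.array(cur,float)
    for t in tgts:
        t=np.array(t,float)
        while np.abs(t-cur).max()>1e-4:
            d=t-cur;c,s=np.cos(np.radians(cur[3])),np.sin(np.radians(cur[3]))
            L=lambda d:np.array([c*d[0]+s*d[1],s*d[0]-c*d[1],-d[2]])/.12
            l=L(d);f=min(1,1/np.abs(l).max(),5*vmax/np.linalg.norm(d[:3]) if np.any(d[:3]) else 1,5*wmax/max(abs(d[3]),1e-9))
            n=max(1,int(np.ceil(max(np.linalg.norm(d[:3])*f/vmax,abs(d[3])*f/wmax)-1e-6)))
            full=np.r_[L(d*f),-d[3]*f/360].round(3)
            print(json.dumps([[[g]+(full*(i+1)/n).round(3).tolist() for i in range(n)]]))
            l=full[:3]*.12
            cur=cur+np.array([c*l[0]+s*l[1],s*l[0]-c*l[1],-l[2],-full[3]*360])
        print("  ->",cur.round(4).tolist())
    return cur
a=np.radians(12)
def chute(s,p,off=.140):
    q=(.4564,-.0328,np.radians(-7.5));x=s*np.cos(a)-p*np.sin(a)
    return [q[0]+x*np.cos(q[2]),q[1]+x*np.sin(q[2]),.04+s*np.sin(a)+p*np.cos(a)+off,-97.5]
E
python3 - <<'E'
from geo import *
from plan import *
print("grease",atz("scene",c1(203,5),.102), "socket",atz("scene",c1(190,180),.085))
plan([.181,.65,.238,-15.573],[[.36,.50,.31,-40],[.56,.20,.31,-78.7],[.58,0,.31,-78.7],[.5205,-.296,.31,-78.7],[.5205,-.296,.19,-78.7]],vmax=.055)
E
```

```text
< truncated: earlier output is in /tmp/bash_jobs.1000/105c7828b2d8/stdout >
]
[[[1, -0.0, 0.0, -0.0, -0.0]]]
[[[1, -0.0, 0.0, -0.0, -0.0]]]
[[[1, -0.0, 0.0, -0.0, -0.0]]]
[[[1, -0.0, 0.0, -0.0, -0.0]]]
[[[1, -0.0, 0.0, -0.0, -0.0]]]
[[[1, -0.0, 0.0, -0.0, -0.0]]]
[[[1, -0.0, 0.0, -0.0, -0.0]]]
[[[1, -0.0, 0.0, -0.0, -0.0]]]
[[[1, -0.0, 0.0, -0.0, -0.0]]]
[[[1, -0.0, 0.0, -0.0, -0.0]]]
[[[1, -0.0, 0.0, -0.0, -0.0]]]
[[[1, -0.0, 0.0, -0.0, -0.0]]]
[[[1, -0.0, 0.0, -0.0, -0.0]]]
[[[1, -0.0, 0.0, -0.0, -0.0]]]
[[[1, -0.0, 0.0, -0.0, -0.0]]]
[[[1, -0.0, 0.0, -0.0, -0.0]]]
[[[1, -0.0, 0.0, -0.0, -0.0]]]
[[[1, -0.0, 0.0, -0.0, -0.0]]]
[[[1, -0.0, 0.0, -0.0, -0.0]]]
[[[1, -0.0, 0.0, -0.0, -0.0]]]
[[[1, -0.0, 0.0, -0.0, -0.0]]]
[[[1, -0.0, 0.0, -0.0, -0.0]]]
[[[1, -0.0, 0.0, -0.0, -0.0]]]
[[[1, -0.0, 0.0, -0.0, -0.0]]]
[[[1, -0.0, 0.0, -0.0, -0.0]]]
[[[1, -0.0, 0.0, -0.0, -0.0]]]
[[[1, -0.0, 0.0, -0.0, -0.0]]]
[[[1, -0.0, 0.0, -0.0, -0.0]]]
[[[1, -0.0, 0.0, -0.0, -0.0]]]
[[[1, -0.0, 0.0, -0.0, -0.0]]]
[[[1, -0.0, 0.0, -0.0, -0.0]]]
[[[1, -0.0, 0.0, -0.0, -0.0]]]
[[[1, -0.0, 0.0, -0.0, -0.0]]]
[... 2393 characters left out ...]
 -0.0, 0.0, -0.0, -0.0]]]
[[[1, -0.0, 0.0, -0.0, -0.0]]]
[[[1, -0.0, 0.0, -0.0, -0.0]]]
[[[1, -0.0, 0.0, -0.0, -0.0]]]
[[[1, -0.0, 0.0, -0.0, -0.0]]]
[[[1, -0.0, 0.0, -0.0, -0.0]]]
[[[1, -0.0, 0.0, -0.0, -0.0]]]
[[[1, -0.0, 0.0, -0.0, -0.0]]]
[[[1, -0.0, 0.0, -0.0, -0.0]]]
[[[1, -0.0, 0.0, -0.0, -0.0]]]
[[[1, -0.0, 0.0, -0.0, -0.0]]]
[[[1, -0.0, 0.0, -0.0, -0.0]]]
[[[1, -0.0, 0.0, -0.0, -0.0]]]
[[[1, -0.0, 0.0, -0.0, -0.0]]]
[[[1, -0.0, 0.0, -0.0, -0.0]]]
[[[1, -0.0, 0.0, -0.0, -0.0]]]
[[[1, -0.0, 0.0, -0.0, -0.0]]]
[[[1, -0.0, 0.0, -0.0, -0.0]]]
[[[1, -0.0, 0.0, -0.0, -0.0]]]
Still running in the background as job /tmp/bash_jobs.1000/105c7828b2d8 (pid 548). You'll get a notice when it ends.
```

```bash
kill -- -$(cat /tmp/bash_jobs.1000/105c7828b2d8/pid); sed -i 's/        while np.abs(t-cur).max()>1e-4:/        for _ in range(15):/; s/            cur=cur+np.array(\(.*\))$/            cur=cur+np.array(\1)\n            if f==1: break/; s/\.round(3)/.round(4)/g' plan.py
timeout 20 python3 - <<'E'
from geo import *
from plan import *
print("grease",atz("scene",c1(203,5),.102), "socket",atz("scene",c1(190,180),.085))
plan([.181,.65,.238,-15.573],[[.36,.50,.31,-40],[.56,.20,.31,-78.7],[.58,0,.31,-78.7],[.5205,-.296,.31,-78.7],[.5205,-.296,.19,-78.7]],vmax=.055)
E
```

```text
grease [ 0.34060379 -0.27095613  0.102     ] socket [ 0.51686758 -0.20707868  0.085     ]
[[[1, 0.3333, 0.1511, -0.1128, 0.0128], [1, 0.6667, 0.3023, -0.2257, 0.0255], [1, 1.0, 0.4534, -0.3385, 0.0383]]]
[[[1, 0.4168, 0.078, -0.1308, 0.0148], [1, 0.8337, 0.156, -0.2615, 0.0296]]]
  -> [0.36, 0.5, 0.31, -40.017]
[[[1, 0.3333, 0.0974, -0.0, 0.0124], [1, 0.6667, 0.1949, -0.0, 0.0249], [1, 1.0, 0.2923, -0.0, 0.0373]]]
[[[1, 0.3333, 0.0167, -0.0, 0.0119], [1, 0.6667, 0.0334, -0.0, 0.0239], [1, 1.0, 0.0501, -0.0, 0.0358]]]
[[[1, 0.3156, -0.0558, -0.0, 0.0115], [1, 0.6313, -0.1116, -0.0, 0.0229], [1, 0.9469, -0.1674, -0.0, 0.0344]]]
  -> [0.56, 0.2, 0.31, -78.717]
[[[1, 0.3333, 0.0325, -0.0, -0.0], [1, 0.6667, 0.0651, -0.0, -0.0], [1, 1.0, 0.0976, -0.0, -0.0]]]
[[[1, 0.3335, 0.0326, -0.0, -0.0], [1, 0.667, 0.0651, -0.0, -0.0]]]
  -> [0.58, 0.0, 0.31, -78.717]
[[[1, 0.3333, 0.1391, -0.0, -0.0], [1, 0.6667, 0.2781, -0.0, -0.0], [1, 1.0, 0.4172, -0.0, -0.0]]]
[[[1, 0.3333, 0.1391, -0.0, -0.0], [1, 0.6667, 0.2782, -0.0, -0.0], [1, 1.0, 0.4173, -0.0, -0.0]]]
[[[1, 0.322, 0.1343, -0.0, -0.0]]]
  -> [0.5205, -0.296, 0.31, -78.717]
[[[1, 0.0, 0.0, 0.3333, -0.0], [1, 0.0, 0.0, 0.6667, -0.0], [1, 0.0, 0.0, 1.0, -0.0]]]
  -> [0.5205, -0.296, 0.19, -78.717]
```

Request:
{"api": "drive_tool", "payload": {
  "increments": [
    [[1,0.333,0.151,-0.113,0.0128],[1,0.667,0.302,-0.226,0.0255],[1,1,0.453,-0.339,0.0383]]
  ]
}}

```text
time_s: 0.52
tcp_pos: [0.2829, 0.5646, 0.2783]
eef_rot: [180.0, -0.0, -29.5]
contact_force: [-0.2, 1.2, -0.4]
gripper_width: 0.0878
gripper_force: 0.0
```

Request:
{"api": "drive_tool", "payload": {
  "increments": [
    [[1,0.417,0.078,-0.131,0.0148],[1,0.834,0.156,-0.262,0.0296]]
  ]
}}

```text
time_s: 0.78
tcp_pos: [0.3612, 0.499, 0.31]
eef_rot: [180.0, -0.0, -40.2]
contact_force: [0.3, 0.4, -0.9]
gripper_width: 0.0875
gripper_force: 0.0
```

Request:
{"api": "drive_tool", "payload": {
  "increments": [
    [[1,0.333,0.097,0,0.0124],[1,0.667,0.195,0,0.0249],[1,1,0.292,0,0.0373]]
  ]
}}

```text
time_s: 1.15
tcp_pos: [0.4302, 0.3949, 0.3095]
eef_rot: [180.0, -0.0, -53.6]
contact_force: [0.8, -0.5, -0.3]
gripper_width: 0.0874
gripper_force: 0.0
```

Request:
{"api": "drive_tool", "payload": {
  "increments": [
    [[1,0.333,0.017,0,0.0119],[1,0.667,0.033,0,0.0239],[1,1,0.05,0,0.0358]]
  ]
}}

```text
time_s: 1.52
tcp_pos: [0.4967, 0.295, 0.3095]
eef_rot: [180.0, -0.0, -66.5]
contact_force: [0.9, 0.5, -0.6]
gripper_width: 0.0877
gripper_force: 0.0
```

Request:
{"api": "drive_tool", "payload": {
  "increments": [
    [[1,0.316,-0.056,0,0.0115],[1,0.631,-0.112,0,0.0229],[1,0.947,-0.167,0,0.0344]]
  ]
}}

```text
time_s: 1.9
tcp_pos: [0.5607, 0.1991, 0.3095]
eef_rot: [180.0, -0.0, -78.8]
contact_force: [0.1, 0.6, -0.5]
gripper_width: 0.088
gripper_force: 0.0
```

Request:
{"api": "drive_tool", "payload": {
  "increments": [
    [[1,0.333,0.033,0,0],[1,0.667,0.065,0,0],[1,1,0.098,0,0]]
  ]
}}

```text
time_s: 2.28
tcp_pos: [0.5721, 0.0789, 0.3094]
eef_rot: [180.0, -0.0, -78.7]
contact_force: [0.4, -0.9, -1.0]
gripper_width: 0.0881
gripper_force: 0.0
```

Request:
{"api": "drive_tool", "payload": {
  "increments": [
    [[1,0.333,0.033,0,0],[1,0.667,0.065,0,0]]
  ]
}}

```text
time_s: 2.52
tcp_pos: [0.5801, -0.0011, 0.3095]
eef_rot: [180.0, 0.0, -78.7]
contact_force: [-0.3, -0.2, -0.1]
gripper_width: 0.0873
gripper_force: 0.0
```

Request:
{"api": "drive_tool", "payload": {
  "increments": [
    [[1,0.333,0.139,0,0],[1,0.667,0.278,0,0],[1,1,0.417,0,0]]
  ]
}}

```text
time_s: 2.9
tcp_pos: [0.5541, -0.1285, 0.3095]
eef_rot: [180.0, 0.0, -78.7]
contact_force: [0.7, -0.9, 0.1]
gripper_width: 0.0876
gripper_force: 0.0
```

Request:
{"api": "drive_tool", "payload": {
  "increments": [
    [[1,0.333,0.139,0,0],[1,0.667,0.278,0,0],[1,1,0.417,0,0]]
  ]
}}

```text
time_s: 3.28
tcp_pos: [0.5285, -0.256, 0.3095]
eef_rot: [180.0, 0.0, -78.7]
contact_force: [0.2, 0.1, -0.0]
gripper_width: 0.0877
gripper_force: 0.0
```

Request:
{"api": "drive_tool", "payload": {
  "increments": [
    [[1,0.322,0.134,0,0],[1,0.322,0.134,0,0],[1,0.322,0.134,0.2,0]]
  ]
}}

```text
time_s: 3.65
tcp_pos: [0.5215, -0.2964, 0.2868]
eef_rot: [-179.8, -0.1, -78.8]
contact_force: [1.1, -0.1, -0.8]
gripper_width: 0.0876
gripper_force: 0.0
```

Run:
```python
from plant import r,capture,camera_model
import cv2,numpy as np
m=camera_model("wrist");np.savez("w1.npz",**{k:np.array(v) for k,v in m.items() if k in("camera_matrix","rvec","tvec")})
print(m); im=capture("wrist"); cv2.imwrite("pics/w1.png",im[:,:,::-1])
s=r.get_state();print(s["tcp_pos"],s["eef_rot"],s["joints"])
```

```text
{'camera_matrix': array([[325.1922621 ,   0.        , 283.35424591],
       [  0.        , 325.1922621 , 208.27629825],
       [  0.        ,   0.        ,   1.        ]]), 'rvec': array([-0.30482342,  3.08073574,  0.38374575]), 'tvec': array([0.45235059, 0.33809905, 0.53206152])}
[ 0.5198162  -0.2949542   0.28209696] [ 1.79869642e+02  1.53228948e-01 -7.87736191e+01] [-10.91343288  11.97930934  -5.3193538   -0.09710554 -72.8798535
  22.16871828]
```

View pics/w1.png

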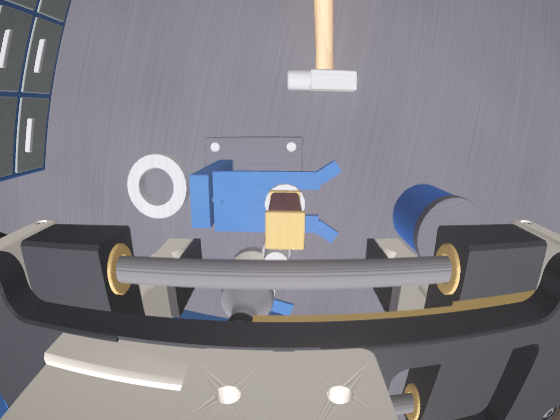

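The handle top sits at (284.5,230.5), square with the jaws. I'll convert that to a position.

```bash
cat > wr.py <<'E'
import numpy as np,cv2
def watz(f,uv,z):
    m=np.load(f);K=m["camera_matrix"];R=cv2.Rodrigues(m["rvec"])[0];c=-R.T@m["tvec"].reshape(3)
    d=np.array([(uv[0]-K[0,2])/K[0,0],(uv[1]-K[1,2])/K[1,1]]);t=np.linalg.norm(d)
    v=R.T@np.r_[d/t*np.sin(t),np.cos(t)];return c+v*(z-c[2])/v[2]
E
python3 - <<'E'
from wr import *
w=lambda u,v,z:watz("w1.npz",(u,v),z).round(4)
print(w(284.5,230.5,.232),w(284.5,230.5,.230))
e=w(303,230,.232)-w(265,230,.232);print(e,np.degrees(np.arctan2(-e[1],-e[0])))
e=w(215,137.5,.008)-w(302,137.5,.008);print("base edge",np.degrees(np.arctan2(e[1],e[0])))
e=w(190,228,.15)-w(310,230,.15);print("fork",np.degrees(np.arctan2(e[1],e[0])))
E
```

```text
[ 0.5191 -0.2963  0.232 ] [ 0.519  -0.2957  0.23  ]
[-0.0244 -0.0049  0.    ] 11.355082803140247
base edge 10.622730238826636
fork 10.591527747971375
```

Request:
{"api": "drive_tool", "payload": {
  "increments": [
    [[1,0,0,0.3,0],[1,0,0,0.6,0],[1,0,0,0.8,0],[1,0,0,0.8,0]]
  ]
}}

```text
time_s: 4.2
tcp_pos: [0.5198, -0.2948, 0.188]
eef_rot: [179.8, 0.1, -78.7]
contact_force: [0.8, -0.2, 0.6]
gripper_width: 0.0873
gripper_force: 0.0
```

Request:
{"api": "drive_tool", "payload": {
  "increments": [
    [[-1,0,0,0,0],[-1,0,0,0,0],[-1,0,0,0,0],[-1,0,0,0,0],[-1,0,0,0,0]]
  ],
  "squeeze": 50
}}

```text
time_s: 4.82
tcp_pos: [0.5208, -0.2958, 0.1898]
eef_rot: [-180.0, -0.0, -78.7]
contact_force: [0.7, 0.0, -0.2]
gripper_width: 0.0431
gripper_force: 0.0
```

Request:
{"api": "drive_tool", "payload": {
  "increments": [
    [[-1,0,0,0,0],[-1,0,0,0,0],[-1,0,0,-0.04,0],[-1,0,0,-0.08,0]]
  ]
}}

```text
time_s: 5.32
tcp_pos: [0.5207, -0.2957, 0.1994]
eef_rot: [180.0, 0.0, -78.7]
contact_force: [-0.5, -0.0, -2.6]
gripper_width: 0.0242
gripper_force: 49.8
```

Request:
{"api": "drive_tool", "payload": {
  "increments": [
    [[-1,0,0,-0.13,0],[-1,0,0,-0.26,0],[-1,0,0.2,-0.26,0],[-1,0,0.45,-0.26,0],[-1,0,0.7,-0.26,0]]
  ]
}}

```text
time_s: 5.95
tcp_pos: [0.4379, -0.3124, 0.2317]
eef_rot: [-179.9, -0.0, -78.7]
contact_force: [-0.0, -1.6, -2.3]
gripper_width: 0.0236
gripper_force: 49.8
```

Request:
{"api": "drive_tool", "payload": {
  "increments": [
    [[-1,0,0.2,0,0],[-1,0,0.22,-0.3,0],[-1,0,0.22,-0.65,0],[-1,0,0.22,-1,0]]
  ]
}}

```text
time_s: 6.45
tcp_pos: [0.4121, -0.3175, 0.3526]
eef_rot: [-180.0, -0.0, -78.7]
contact_force: [1.0, -0.1, -2.5]
gripper_width: 0.0236
gripper_force: 49.8
```

```bash
timeout 20 python3 - <<'E'
from plan import *
c=np.radians(11.28)
cur=[.5205-.92*.12*np.cos(c),-.296-.92*.12*np.sin(c),.1996+.0312+.12,-78.72];print(cur)
print("s86",chute(.086,.025))
T=chute(.018,.025);up=T.copy();up[2]=.35;print(T)
plan(cur,[[.44,-.18,.36,-85],up[:2]+[.36,-97.5],T[:2]+[.26,-97.5]],g=-1,vmax=.04)
E
```

```text
[np.float64(0.41223259714110994), np.float64(-0.3175946631877141), 0.3508, -78.72]
s86 [np.float64(0.534647705030468), np.float64(-0.04310150579774295), np.float64(0.22233409542867247), -97.5]
[np.float64(0.46870270498640754), np.float64(-0.034419681838541466), np.float64(0.20819610045306483), -97.5]
[[[-1, -0.25, -0.1045, -0.0177, 0.004], [-1, -0.5, -0.209, -0.0355, 0.0081], [-1, -0.75, -0.3136, -0.0532, 0.0122], [-1, -1.0, -0.4181, -0.071, 0.0162]]]
[[[-1, -0.0822, -0.0249, -0.0057, 0.0012]]]
  -> [0.44, -0.18, 0.36, -84.984]
[[[-1, -0.25, -0.0725, 0.0, 0.0073], [-1, -0.5, -0.145, 0.0, 0.0146], [-1, -0.75, -0.2174, 0.0, 0.022], [-1, -1.0, -0.2899, 0.0, 0.0293]]]
[[[-1, -0.1944, -0.0192, 0.0, 0.0055]]]
  -> [0.4687, -0.0344, 0.36, -97.512]
[[[-1, 0.0, 0.0, 0.2778, -0.0], [-1, 0.0, 0.0, 0.5556, -0.0], [-1, 0.0, 0.0, 0.8334, -0.0]]]
  -> [0.4687, -0.0344, 0.26, -97.512]
```

Request:
{"api": "drive_tool", "payload": {
  "increments": [
    [[-1,-0.25,-0.105,-0.018,0.004],[-1,-0.5,-0.209,-0.036,0.0081],[-1,-0.75,-0.314,-0.053,0.0122],[-1,-1.0,-0.418,-0.071,0.0162]]
  ]
}}

```text
time_s: 6.95
tcp_pos: [0.4382, -0.189, 0.3599]
eef_rot: [-179.9, -0.0, -84.6]
contact_force: [0.7, -0.4, -2.0]
gripper_width: 0.0238
gripper_force: 49.8
```

Request:
{"api": "drive_tool", "payload": {
  "increments": [
    [[-1,-0.082,-0.025,-0.006,0.0012]]
  ]
}}

```text
time_s: 7.08
tcp_pos: [0.4405, -0.1786, 0.3607]
eef_rot: [-179.9, -0.0, -84.9]
contact_force: [0.3, -0.7, -1.4]
gripper_width: 0.0236
gripper_force: 49.8
```

Request:
{"api": "drive_tool", "payload": {
  "increments": [
    [[-1,-0.25,-0.073,0.0,0.0073],[-1,-0.5,-0.145,0.0,0.0146],[-1,-0.75,-0.217,0.0,0.022],[-1,-1.0,-0.29,0.0,0.0293]]
  ]
}}

```text
time_s: 7.58
tcp_pos: [0.4645, -0.0567, 0.3602]
eef_rot: [-180.0, 0.0, -95.6]
contact_force: [-0.1, -0.3, -2.1]
gripper_width: 0.0238
gripper_force: 49.8
```

Request:
{"api": "drive_tool", "payload": {
  "increments": [
    [[-1,-0.194,-0.019,0.0,0.0055],[-1,-0.194,-0.019,0.0,0.0055],[-1,-0.194,-0.019,0.2,0.0055],[-1,-0.194,-0.019,0.5,0.0055],[-1,-0.194,-0.019,0.833,0.0055]]
  ]
}}

```text
time_s: 8.2
tcp_pos: [0.4691, -0.0352, 0.2594]
eef_rot: [-179.9, 0.0, -97.5]
contact_force: [-0.2, 0.2, -2.0]
gripper_width: 0.0239
gripper_force: 49.8
```

Request:
{"api": "drive_tool", "payload": {
  "increments": [
    [[-1,0,0,0,0],[-1,0,0,0,0]]
  ]
}}

```text
time_s: 8.45
tcp_pos: [0.4699, -0.0348, 0.2616]
eef_rot: [-179.9, -0.0, -97.5]
contact_force: [-0.7, 0.6, -1.1]
gripper_width: 0.0237
gripper_force: 49.8
```

Run:
```python
from geo import *
from plan import *
from plant import r,capture
s=r.get_state();p=s["tcp_pos"];print(p,s["eef_rot"])
im=[]
for n,(x,y,w,h) in (("scene",(255,150,130,130)),("side",(225,140,130,130))):
    a=capture(n)[:,:,::-1].copy()
    yaw=np.radians(s["eef_rot"][2]+90)
    heel=p+[0,0,-.14];tip=heel+[.0587*np.cos(yaw),.0587*np.sin(yaw),.0125]
    print(n,[((px(n,q)[0]-[x,y])*3).round(0) for q in (heel,tip)])
    im.append(cv2.resize(a[y:y+h,x:x+w],None,fx=3,fy=3,interpolation=cv2.INTER_CUBIC))
cv2.imwrite("pics/d1.png",np.hstack(im))
```

```text
[ 0.46991225 -0.03478997  0.2615624 ] [-1.79886085e+02 -7.71812356e-03 -9.75038414e+01]
scene [array([182., 160.]), array([151., 203.])]
side [array([ 85., 219.]), array([139., 205.])]
```

View pics/d1.png

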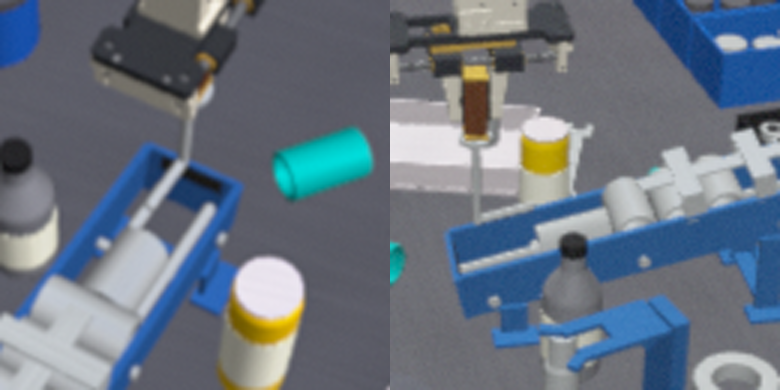

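The side view shows the heel at (475,219), right where predicted, just inside the stop. The sleeve's lower face is ahead at (540,235), so lower and insert.

Request:
{"api": "drive_tool", "payload": {
  "increments": [
    [[-1,0,0,0.15,0],[-1,0,0,0.3,0],[-1,0,0,0.433,0],[-1,0,0,0.433,0]]
  ]
}}

```text
time_s: 9.05
tcp_pos: [0.469, -0.0343, 0.2081]
eef_rot: [180.0, -0.0, -97.5]
contact_force: [0.1, -0.5, -1.9]
gripper_width: 0.024
gripper_force: 49.8
```

Request:
{"api": "drive_tool", "payload": {
  "increments": [
    [[-1,0,-0.06,-0.013,0],[-1,0,-0.12,-0.026,0],[-1,0,-0.18,-0.038,0],[-1,0,-0.24,-0.051,0],[-1,0,-0.3,-0.064,0]]
  ]
}}

```text
time_s: 9.68
tcp_pos: [0.5053, -0.039, 0.2156]
eef_rot: [180.0, -0.0, -97.5]
contact_force: [-0.5, 0.1, -2.9]
gripper_width: 0.024
gripper_force: 49.8
```

Request:
{"api": "drive_tool", "payload": {
  "increments": [
    [[-1,0,-0.06,-0.013,0],[-1,0,-0.12,-0.026,0],[-1,0,-0.18,-0.038,0],[-1,0,-0.2,-0.043,0],[-1,0,-0.2,-0.043,0]]
  ]
}}

```text
time_s: 10.3
tcp_pos: [0.5285, -0.0421, 0.2206]
eef_rot: [180.0, -0.0, -97.5]
contact_force: [-0.6, -0.7, -2.2]
gripper_width: 0.0237
gripper_force: 49.8
```

Request:
{"api": "drive_tool", "payload": {
  "increments": [
    [[-1,0,-0.025,-0.005,0],[-1,0,-0.04,-0.008,0],[-1,0,-0.05,-0.01,0],[-1,0,-0.05,-0.01,0]]
  ]
}}

```text
time_s: 10.8
tcp_pos: [0.5324, -0.0429, 0.2211]
eef_rot: [179.8, -0.0, -97.5]
contact_force: [-6.3, 2.0, -0.4]
gripper_width: 0.0236
gripper_force: 49.8
```

Run:
```python
from geo import *
from plant import r,capture
print(r.get_state()["contact_force"])
im=[]
for n,(x,y,w,h) in (("scene",(255,150,130,130)),("side",(225,140,130,130))):
    a=capture(n)[:,:,::-1]
    im.append(cv2.resize(a[y:y+h,x:x+w],None,fx=3,fy=3,interpolation=cv2.INTER_CUBIC))
cv2.imwrite("pics/d2.png",np.hstack(im))
```

```text
[-6.30455352  2.01790977 -0.43431026]
```

View pics/d2.png

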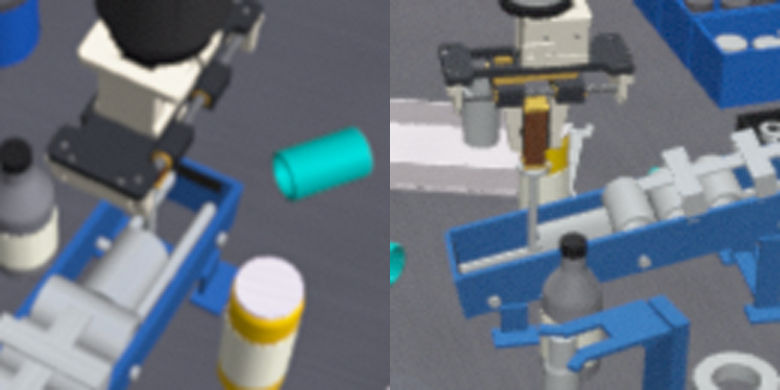

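Contact force is 6 N: the shank is against the sleeve's end face and the foot is fully in the bore. I'll ease back slightly and lift square to the slope.

Request:
{"api": "drive_tool", "payload": {
  "increments": [
    [[-1,0,0.015,0,0],[-1,0,0.023,-0.04,0],[-1,0,0.031,-0.08,0],[-1,0,0.036,-0.1,0],[-1,0,0.036,-0.1,0]]
  ]
}}

```text
time_s: 11.52
tcp_pos: [0.5304, -0.0422, 0.2338]
eef_rot: [-180.0, 0.0, -97.5]
contact_force: [0.6, 0.1, -6.7]
gripper_width: 0.0236
gripper_force: 49.8
```

Request:
{"api": "drive_tool", "payload": {
  "increments": [
    [[-1,0,0.018,-0.07,0],[-1,0,0.036,-0.15,0],[-1,0,0.058,-0.25,0],[-1,0,0.08,-0.35,0],[-1,0,0.1,-0.45,0]]
  ]
}}

```text
time_s: 12.15
tcp_pos: [0.5185, -0.0407, 0.2893]
eef_rot: [-179.9, 0.0, -97.5]
contact_force: [0.3, -0.2, -6.6]
gripper_width: 0.0241
gripper_force: 49.8
```

Request:
{"api": "drive_tool", "payload": {
  "increments": [
    [[-1,0,0.02,-0.1,0],[-1,0,0.04,-0.25,0],[-1,0,0.06,-0.45,0],[-1,0,0.06,-0.6,0],[-1,0,0.06,-0.6,0]]
  ]
}}

```text
time_s: 12.78
tcp_pos: [0.5119, -0.0397, 0.3617]
eef_rot: [-179.8, 0.1, -97.5]
contact_force: [0.9, -0.3, -8.3]
gripper_width: 0.0237
gripper_force: 49.8
```

Run:
```python
from geo import *
from plant import r,capture
s=r.get_state();print(s["tcp_pos"],s["contact_force"],s["moment"])
im=[]
for n,(x,y,w,h) in (("scene",(255,150,130,130)),("side",(225,110,130,130))):
    a=capture(n)[:,:,::-1]
    im.append(cv2.resize(a[y:y+h,x:x+w],None,fx=3,fy=3,interpolation=cv2.INTER_CUBIC))
cv2.imwrite("pics/d3.png",np.hstack(im))
```

```text
[ 0.51186321 -0.03972133  0.36169886] [ 0.90232577 -0.27609603 -8.26171667] [0.17483693 0.14788556 0.05124573]
```

View pics/d3.png

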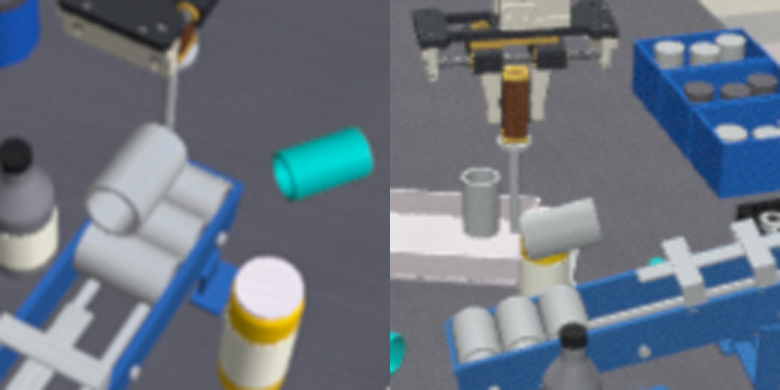

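The jammed sleeve now hangs on the foot at (560,225), and the three others have rolled home to the stop at (475,330), (520,322) and (563,315). Next, carry it to the tray.

```bash
timeout 20 python3 - <<'E'
from plan import *
plan([.5108,-.0399,.360,-97.51],[[.500,.12,.385,-105],[.4739,.2786,.385,-112],[.4739,.2786,.20,-112]],g=-1,vmax=.025)
E
```

```text
[[[-1, -0.2, 0.0402, -0.0318, 0.0032], [-1, -0.4, 0.0805, -0.0636, 0.0064], [-1, -0.6, 0.1207, -0.0955, 0.0095], [-1, -0.8, 0.161, -0.1273, 0.0127], [-1, -1.0, 0.2012, -0.1591, 0.0159]]]
[[[-1, -0.1508, 0.0464, -0.0246, 0.0024], [-1, -0.3016, 0.0927, -0.0492, 0.0049]]]
  -> [0.5, 0.12, 0.385, -104.998]
[[[-1, -0.1898, 0.0859, -0.0, 0.003], [-1, -0.3796, 0.1718, -0.0, 0.006], [-1, -0.5694, 0.2576, -0.0, 0.0091], [-1, -0.7592, 0.3435, -0.0, 0.0121], [-1, -0.949, 0.4294, -0.0, 0.0151]]]
[[[-1, -0.1292, 0.074, -0.0, 0.0022], [-1, -0.2585, 0.1479, -0.0, 0.0044]]]
  -> [0.4739, 0.2786, 0.385, -112.018]
[[[-1, 0.0, -0.0, 0.2, -0.0], [-1, 0.0, -0.0, 0.4, -0.0], [-1, 0.0, -0.0, 0.6, -0.0], [-1, 0.0, -0.0, 0.8, -0.0], [-1, 0.0, -0.0, 1.0, -0.0]]]
[[[-1, 0.0, -0.0, 0.1805, -0.0], [-1, 0.0, -0.0, 0.3611, -0.0001], [-1, 0.0, -0.0, 0.5416, -0.0001]]]
  -> [0.4739, 0.2786, 0.2, -111.982]
```

Request:
{"api": "drive_tool", "payload": {
  "increments": [
    [[-1,-0.1,0.02,-0.03,0.002],[-1,-0.3,0.06,-0.06,0.005],[-1,-0.5,0.1,-0.1,0.008],[-1,-0.75,0.151,-0.13,0.012],[-1,-1,0.201,-0.159,0.0159]]
  ]
}}

```text
time_s: 13.5
tcp_pos: [0.5024, 0.0831, 0.3778]
eef_rot: [179.9, -0.1, -103.3]
contact_force: [0.8, 0.2, -6.7]
gripper_width: 0.0239
gripper_force: 49.8
```

Request:
{"api": "drive_tool", "payload": {
  "increments": [
    [[-1,-0.151,0.046,-0.025,0.0024],[-1,-0.302,0.093,-0.049,0.0049]]
  ]
}}

```text
time_s: 13.75
tcp_pos: [0.4998, 0.1209, 0.3836]
eef_rot: [179.9, -0.1, -105.0]
contact_force: [0.7, 0.6, -6.8]
gripper_width: 0.0237
gripper_force: 49.8
```

Request:
{"api": "drive_tool", "payload": {
  "increments": [
    [[-1,-0.19,0.086,0,0.003],[-1,-0.38,0.172,0,0.006],[-1,-0.57,0.258,0,0.0091],[-1,-0.76,0.344,0,0.0121],[-1,-0.949,0.429,0,0.0151]]
  ]
}}

```text
time_s: 14.38
tcp_pos: [0.4795, 0.2442, 0.3835]
eef_rot: [179.9, -0.1, -110.5]
contact_force: [-0.1, -0.1, -7.1]
gripper_width: 0.0241
gripper_force: 49.8
```

Request:
{"api": "drive_tool", "payload": {
  "increments": [
    [[-1,-0.13,0.074,0,0.0022],[-1,-0.22,0.126,0,0.0044],[-1,-0.259,0.148,0,0.0044],[-1,-0.259,0.148,0,0.0044]]
  ]
}}

```text
time_s: 14.88
tcp_pos: [0.4742, 0.2787, 0.3845]
eef_rot: [180.0, -0.0, -112.0]
contact_force: [0.6, 0.7, -6.6]
gripper_width: 0.0237
gripper_force: 49.8
```

Request:
{"api": "drive_tool", "payload": {
  "increments": [
    [[-1,0,0,0.15,0],[-1,0,0,0.35,0],[-1,0,0,0.55,0],[-1,0,0,0.75,0],[-1,0,0,1,0]]
  ]
}}

```text
time_s: 15.5
tcp_pos: [0.4747, 0.2783, 0.2647]
eef_rot: [-180.0, 0.1, -112.0]
contact_force: [0.7, 1.2, -6.9]
gripper_width: 0.024
gripper_force: 49.8
```

Request:
{"api": "drive_tool", "payload": {
  "increments": [
    [[-1,0,0,0.18,0],[-1,0,0,0.36,0],[-1,0,0,0.48,0],[-1,0,0,0.54,0],[-1,0,0,0.54,0]]
  ]
}}

```text
time_s: 16.12
tcp_pos: [0.4744, 0.2786, 0.2]
eef_rot: [-180.0, -0.0, -112.0]
contact_force: [0.1, -0.2, -6.6]
gripper_width: 0.0244
gripper_force: 49.8
```

Run:
```python
from geo import *
from plant import r,capture
s=r.get_state();print(s["tcp_pos"],s["eef_rot"],s["contact_force"],s["moment"])
for n in ("scene","side"): cv2.imwrite(f"pics/e_{n}.png",capture(n)[:,:,::-1])
```

```text
[0.47440332 0.2786426  0.20002464] [-1.79992580e+02 -1.87537328e-02 -1.12020717e+02] [ 0.13292634 -0.22129547 -6.55443869] [0.16946794 0.14828233 0.01832262]
```

Request:
{"api": "drive_tool", "payload": {
  "increments": [
    [[-1,0,0,0.03,0],[-1,0,0,0.06,0],[-1,0,0,0.09,0],[-1,0,0,0.11,0],[-1,0,0,0.12,0]]
  ]
}}

```text
time_s: 16.85
tcp_pos: [0.4742, 0.2788, 0.1854]
eef_rot: [180.0, -0.0, -112.0]
contact_force: [-0.1, 0.2, -6.2]
gripper_width: 0.024
gripper_force: 49.8
```

Request:
{"api": "drive_tool", "payload": {
  "increments": [
    [[-1,0,0,0.01,0],[-1,0,0,0.02,0],[-1,0,0,0.03,0],[-1,0,0,0.04,0],[-1,0,0,0.05,0]]
  ]
}}

```text
time_s: 17.48
tcp_pos: [0.4749, 0.279, 0.1802]
eef_rot: [-179.9, 0.1, -112.0]
contact_force: [1.9, -0.9, -4.4]
gripper_width: 0.0238
gripper_force: 49.8
```

Request:
{"api": "drive_tool", "payload": {
  "increments": [
    [[-1,0,0,0.01,0],[-1,0,0,0.02,0],[-1,0,0,0.03,0],[-1,0,0,0.04,0],[-1,0,0,0.05,0]]
  ]
}}

```text
time_s: 18.1
tcp_pos: [0.4741, 0.2787, 0.1733]
eef_rot: [180.0, -0.0, -112.0]
contact_force: [1.8, -0.1, -5.1]
gripper_width: 0.0236
gripper_force: 49.8
```

Request:
{"api": "drive_tool", "payload": {
  "increments": [
    [[-1,0,0,0.01,0],[-1,0,0,0.02,0],[-1,0,0,0.03,0],[-1,0,0,0.04,0],[-1,0,0,0.05,0]]
  ]
}}

```text
time_s: 18.73
tcp_pos: [0.4743, 0.2789, 0.1676]
eef_rot: [-180.0, 0.0, -112.0]
contact_force: [-0.6, 0.2, -1.9]
gripper_width: 0.0239
gripper_force: 49.8
```

Request:
{"api": "drive_tool", "payload": {
  "increments": [
    [[-1,0,0,0.015,0],[-1,0,0,0.03,0],[-1,0,0,0.05,0],[-1,0,0,0.05,0],[-1,0,0,0.05,0]]
  ]
}}

```text
time_s: 19.35
tcp_pos: [0.4743, 0.2788, 0.1616]
eef_rot: [-180.0, -0.0, -112.0]
contact_force: [0.6, -0.2, -2.0]
gripper_width: 0.0234
gripper_force: 49.8
```

Request:
{"api": "drive_tool", "payload": {
  "increments": [
    [[-1,0,0.02,0,0],[-1,0,0.04,0,0],[-1,0,0.07,0,0],[-1,0,0.1,0,0],[-1,0,0.13,0,0]]
  ]
}}

```text
time_s: 19.98
tcp_pos: [0.4595, 0.2848, 0.1616]
eef_rot: [-180.0, 0.0, -112.0]
contact_force: [-0.4, -0.9, -2.1]
gripper_width: 0.0238
gripper_force: 49.8
```

Run:
```python
from geo import *
from plant import r,capture
s=r.get_state();print(s["tcp_pos"],s["contact_force"])
im=[]
for n,(x,y,w,h) in (("scene",(370,190,130,150)),("side",(195,110,130,150))):
    a=capture(n)[:,:,::-1]
    im.append(cv2.resize(a[y:y+h,x:x+w],None,fx=3,fy=3,interpolation=cv2.INTER_CUBIC))
cv2.imwrite("pics/f1.png",np.hstack(im))
```

```text
[0.45953074 0.28478726 0.16163615] [-0.37837101 -0.89763872 -2.08623042]
```

Request:
{"api": "drive_tool", "payload": {
  "increments": [
    [[-1,0,0.06,0,0],[-1,0,0.13,0,0],[-1,0,0.2,0,0],[-1,0,0.28,0,0],[-1,0,0.36,0,0]]
  ]
}}

```text
time_s: 20.7
tcp_pos: [0.4191, 0.3011, 0.1617]
eef_rot: [-180.0, 0.0, -112.0]
contact_force: [0.8, 0.2, -1.6]
gripper_width: 0.024
gripper_force: 49.8
```

Request:
{"api": "drive_tool", "payload": {
  "increments": [
    [[-1,0,0.08,0,0],[-1,0,0.16,0,0],[-1,0,0.16,0,0],[-1,0,0.16,-0.15,0],[-1,0,0.16,-0.4,0]]
  ]
}}

```text
time_s: 21.32
tcp_pos: [0.4016, 0.3075, 0.2092]
eef_rot: [180.0, -0.1, -112.0]
contact_force: [0.2, 0.2, -3.1]
gripper_width: 0.024
gripper_force: 49.8
```

```bash
timeout 20 python3 - <<'E'
from plan import *
from plant import r
s=r.get_state();print(s["tcp_pos"],s["contact_force"])
h=np.radians(-22); L=.65*.12
cur=[.4739-L*np.cos(h),.2786-L*np.sin(h),.1616+.048,-112.0];print(cur)
c=np.radians(11.28);F=[.5205-.112*np.cos(c),-.296-.112*np.sin(c)]
plan(cur,[[cur[0]+.02,.27,.36,-112],[.46,0,.36,-95],[.44,-.18,.36,-85],F+[.36,-78.72],F+[.231,-78.72]],g=-1,vmax=.05)
E
```

```text
[0.40161205 0.30747145 0.20923781] [ 0.24421779  0.23861462 -3.13089469]
[np.float64(0.4015796593437906), np.float64(0.30781931428644116), 0.2096, -112.0]
[[[-1, 0.0611, -0.0725, -0.3333, -0.0], [-1, 0.1222, -0.145, -0.6667, -0.0], [-1, 0.1833, -0.2175, -1.0, -0.0]]]
[[[-1, 0.0465, -0.0551, -0.2533, -0.0]]]
  -> [0.4216, 0.27, 0.36, -112.0]
[[[-1, 0.3333, -0.1932, -0.0, -0.008], [-1, 0.6667, -0.3865, -0.0, -0.016], [-1, 1.0, -0.5797, -0.0, -0.024]]]
[[[-1, 0.3333, -0.131, -0.0, -0.0074], [-1, 0.6667, -0.262, -0.0, -0.0149], [-1, 1.0, -0.393, -0.0, -0.0223]]]
[[[-1, 0.0411, -0.0099, -0.0, -0.0009]]]
  -> [0.46, 0.0, 0.36, -95.008]
[[[-1, 0.3333, 0.0078, -0.0, -0.0061], [-1, 0.6667, 0.0155, -0.0, -0.0123], [-1, 1.0, 0.0233, -0.0, -0.0184]]]
[[[-1, 0.252, 0.0352, -0.0, -0.0047], [-1, 0.5041, 0.0705, -0.0, -0.0094]]]
  -> [0.44, -0.18, 0.36, -85.0]
[[[-1, 0.3333, 0.102, -0.0, -0.0052], [-1, 0.6667, 0.2039, -0.0, -0.0103], [-1, 1.0, 0.3059, -0.0, -0.0155]]]
[[[-1, 0.1193, 0.0496, -0.0, -0.0019]]]
  -> [0.4107, -0.3179, 0.36, -78.736]
[[[-1, 0.0, -0.0, 0.3333, -0.0], [-1, 0.0, -0.0, 0.6667, -0.0], [-1, 0.0, -0.0, 1.0, -0.0]]]
[[[-1, 0.0, -0.0, 0.075, -0.0]]]
  -> [0.4107, -0.3179, 0.231, -78.736]
```

Request:
{"api": "drive_tool", "payload": {
  "increments": [
    [[-1,0.061,-0.073,-0.333,0],[-1,0.122,-0.145,-0.667,0],[-1,0.183,-0.218,-1,0]]
  ]
}}

```text
time_s: 21.7
tcp_pos: [0.4181, 0.2774, 0.331]
eef_rot: [-180.0, 0.0, -112.0]
contact_force: [0.4, 0.4, -2.1]
gripper_width: 0.0238
gripper_force: 49.8
```

Request:
{"api": "drive_tool", "payload": {
  "increments": [
    [[-1,0.047,-0.055,-0.253,0]]
  ]
}}

```text
time_s: 21.82
tcp_pos: [0.4224, 0.2697, 0.3619]
eef_rot: [-180.0, 0.1, -112.0]
contact_force: [0.8, 0.3, -2.4]
gripper_width: 0.0238
gripper_force: 49.8
```

Request:
{"api": "drive_tool", "payload": {
  "increments": [
    [[-1,0.333,-0.193,0,-0.008],[-1,0.667,-0.387,0,-0.016],[-1,1,-0.58,0,-0.024]]
  ]
}}

```text
time_s: 22.2
tcp_pos: [0.4415, 0.1314, 0.3601]
eef_rot: [-180.0, 0.0, -103.3]
contact_force: [1.4, -0.7, -1.1]
gripper_width: 0.024
gripper_force: 49.8
```

Request:
{"api": "drive_tool", "payload": {
  "increments": [
    [[-1,0.333,-0.131,0,-0.0074],[-1,0.667,-0.262,0,-0.0149],[-1,1,-0.393,0,-0.0223]]
  ]
}}

```text
time_s: 22.58
tcp_pos: [0.4596, 0.0036, 0.3601]
eef_rot: [-180.0, 0.0, -95.3]
contact_force: [1.1, -0.5, -2.1]
gripper_width: 0.0238
gripper_force: 49.8
```

Request:
{"api": "drive_tool", "payload": {
  "increments": [
    [[-1,0.041,-0.01,0,-0.0009]]
  ]
}}

```text
time_s: 22.7
tcp_pos: [0.4604, -0.0021, 0.36]
eef_rot: [180.0, -0.0, -95.2]
contact_force: [-0.7, 0.6, -2.8]
gripper_width: 0.0238
gripper_force: 49.8
```

Request:
{"api": "drive_tool", "payload": {
  "increments": [
    [[-1,0.333,0.008,0,-0.0061],[-1,0.667,0.016,0,-0.0123],[-1,1,0.023,0,-0.0184]]
  ]
}}

```text
time_s: 23.08
tcp_pos: [0.447, -0.1198, 0.36]
eef_rot: [-180.0, 0.0, -88.3]
contact_force: [-0.5, 1.0, -1.4]
gripper_width: 0.0237
gripper_force: 49.8
```

Request:
{"api": "drive_tool", "payload": {
  "increments": [
    [[-1,0.252,0.035,0,-0.0047],[-1,0.504,0.071,0,-0.0094]]
  ]
}}

```text
time_s: 23.32
tcp_pos: [0.4402, -0.1805, 0.3599]
eef_rot: [-180.0, 0.0, -85.0]
contact_force: [0.7, -0.5, -2.6]
gripper_width: 0.0236
gripper_force: 49.8
```

Request:
{"api": "drive_tool", "payload": {
  "increments": [
    [[-1,0.333,0.102,0,-0.0052],[-1,0.667,0.204,0,-0.0103],[-1,1,0.306,0,-0.0155]]
  ]
}}

```text
time_s: 23.7
tcp_pos: [0.4141, -0.3034, 0.36]
eef_rot: [-180.0, 0.0, -79.4]
contact_force: [1.4, 0.2, -2.2]
gripper_width: 0.0238
gripper_force: 49.8
```

Request:
{"api": "drive_tool", "payload": {
  "increments": [
    [[-1,0.119,0.05,0,-0.0019],[-1,0.119,0.05,0,-0.0019],[-1,0.119,0.05,0,-0.0019]]
  ]
}}

```text
time_s: 24.08
tcp_pos: [0.4111, -0.3171, 0.3599]
eef_rot: [180.0, 0.0, -78.8]
contact_force: [0.3, -0.5, -2.9]
gripper_width: 0.0237
gripper_force: 49.8
```

Request:
{"api": "drive_tool", "payload": {
  "increments": [
    [[-1,0,0,0.3,0],[-1,0,0,0.65,0],[-1,0,0,0.9,0],[-1,0,0,1,0]]
  ]
}}

```text
time_s: 24.58
tcp_pos: [0.4105, -0.3165, 0.2386]
eef_rot: [179.9, 0.1, -78.7]
contact_force: [0.2, -0.6, -2.3]
gripper_width: 0.0243
gripper_force: 49.8
```

Request:
{"api": "drive_tool", "payload": {
  "increments": [
    [[-1,0,0,0.075,0],[-1,0,-0.15,0.075,0],[-1,0,-0.3,0.075,0],[-1,0,-0.45,0.075,0],[-1,0,-0.6,0.075,0]]
  ]
}}

```text
time_s: 25.2
tcp_pos: [0.4831, -0.3033, 0.2312]
eef_rot: [-180.0, -0.0, -78.7]
contact_force: [0.4, -0.3, -2.3]
gripper_width: 0.0236
gripper_force: 49.8
```

Request:
{"api": "drive_tool", "payload": {
  "increments": [
    [[-1,0,-0.12,0,0],[-1,0,-0.24,0,0],[-1,0,-0.333,0,0],[-1,0,-0.333,0,0],[-1,0,-0.333,0,0]]
  ]
}}

```text
time_s: 25.82
tcp_pos: [0.5203, -0.2959, 0.2309]
eef_rot: [180.0, 0.0, -78.8]
contact_force: [0.8, 0.8, -2.6]
gripper_width: 0.0234
gripper_force: 49.8
```

Request:
{"api": "drive_tool", "payload": {
  "increments": [
    [[-1,0,0,0.08,0],[-1,0,0,0.16,0],[-1,0,0,0.23,0],[-1,0,0,0.28,0],[-1,0,0,0.31,0]]
  ]
}}

```text
time_s: 26.45
tcp_pos: [0.5205, -0.2959, 0.1932]
eef_rot: [180.0, 0.0, -78.8]
contact_force: [0.4, 0.6, -1.5]
gripper_width: 0.0238
gripper_force: 49.8
```

Request:
{"api": "drive_tool", "payload": {
  "increments": [
    [[-1,0,0,0.008,0],[-1,0,0,0.016,0],[-1,0,0,0.024,0],[-1,0,0,0.024,0]]
  ]
}}

```text
time_s: 26.95
tcp_pos: [0.5207, -0.2959, 0.191]
eef_rot: [-180.0, -0.0, -78.8]
contact_force: [0.3, 0.1, -1.8]
gripper_width: 0.0237
gripper_force: 49.8
```

Request:
{"api": "drive_tool", "payload": {
  "increments": [
    [[-1,0,0,0.005,0],[-1,0,0,0.008,0],[-1,0,0,0.008,0]]
  ]
}}

```text
time_s: 27.32
tcp_pos: [0.5206, -0.2959, 0.1899]
eef_rot: [180.0, -0.0, -78.8]
contact_force: [-0.2, 0.6, -2.1]
gripper_width: 0.024
gripper_force: 49.8
```

Request:
{"api": "drive_tool", "payload": {
  "increments": [
    [[-1,0,0,0.005,0],[-1,0,0,0.01,0],[-1,0,0,0.01,0]]
  ]
}}

```text
time_s: 27.7
tcp_pos: [0.5207, -0.2959, 0.1896]
eef_rot: [-180.0, -0.0, -78.7]
contact_force: [-1.9, 1.2, 5.6]
gripper_width: 0.0239
gripper_force: 49.8
```

Request:
{"api": "drive_tool", "payload": {
  "increments": [
    [[-1,0,0,0.005,0],[-1,0,0,0.01,0],[-1,0,0,0.01,0]]
  ]
}}

```text
time_s: 28.08
tcp_pos: [0.5207, -0.296, 0.1896]
eef_rot: [-179.9, -0.1, -78.7]
contact_force: [-5.7, 3.9, 12.5]
gripper_width: 0.0235
gripper_force: 49.8
```

Request:
{"api": "drive_tool", "payload": {
  "increments": [
    [[-1,0,0,-0.012,0],[-1,0,0,-0.013,0],[0.2,0,0,-0.013,0],[0.6,0,0,-0.013,0],[1,0,0,-0.013,0]]
  ],
  "squeeze": 20
}}

```text
time_s: 28.7
tcp_pos: [0.5207, -0.2959, 0.1888]
eef_rot: [180.0, 0.0, -78.8]
contact_force: [0.3, -0.3, -0.7]
gripper_width: 0.0485
gripper_force: 0.0
```

Request:
{"api": "drive_tool", "payload": {
  "increments": [
    [[1,0,0,0,0],[1,0,0,0,0],[1,0,0,0,0],[1,0,0,0,0]]
  ]
}}

```text
time_s: 29.2
tcp_pos: [0.5207, -0.2958, 0.1891]
eef_rot: [-180.0, -0.0, -78.8]
contact_force: [-0.0, 1.0, 0.3]
gripper_width: 0.0858
gripper_force: 0.0
```

Request:
{"api": "drive_tool", "payload": {
  "increments": [
    [[1,0,0,-0.2,0],[1,0,0,-0.45,0],[1,0,0,-0.7,0],[1,0,0,-1,0]]
  ]
}}

```text
time_s: 29.7
tcp_pos: [0.5203, -0.2957, 0.3097]
eef_rot: [180.0, 0.0, -78.8]
contact_force: [0.2, 0.2, -0.2]
gripper_width: 0.0874
gripper_force: 0.0
```

Request:
{"api": "drive_tool", "payload": {
  "increments": [
    [[1,-0.3,0,-0.2,0],[1,-0.6,0,-0.3,0],[1,-1,0,-0.4,0],[1,-1,0,-0.4,0]]
  ]
}}

```text
time_s: 30.2
tcp_pos: [0.4972, -0.1761, 0.359]
eef_rot: [-179.8, -0.0, -78.6]
contact_force: [0.4, -0.1, 0.7]
gripper_width: 0.0878
gripper_force: 0.0
```

Run:
```python
from geo import *
from plant import r,capture
s=r.get_state();print(s["tcp_pos"],s["contact_force"],s["time_s"])
im=[]
for n,(x,y,w,h) in (("scene",(185,130,315,220)),("side",(190,150,180,170))):
    a=capture(n)[y:y+h,x:x+w,::-1]
    im.append(cv2.resize(a,(int(w*(1.27 if n=="scene" else 2.2)),int(h*(1.27 if n=="scene" else 2.2))),interpolation=cv2.INTER_CUBIC))
H=max(i.shape[0] for i in im);im=[cv2.copyMakeBorder(i,0,H-i.shape[0],0,0,cv2.BORDER_CONSTANT) for i in im]
o=np.hstack(im);print(o.shape);cv2.imwrite("pics/g.png",o)
```

```text
[ 0.49722954 -0.17613143  0.3589819 ] [ 0.35067306 -0.14845976  0.66114555] 30.2
(374, 796, 3)
```

View pics/g.png

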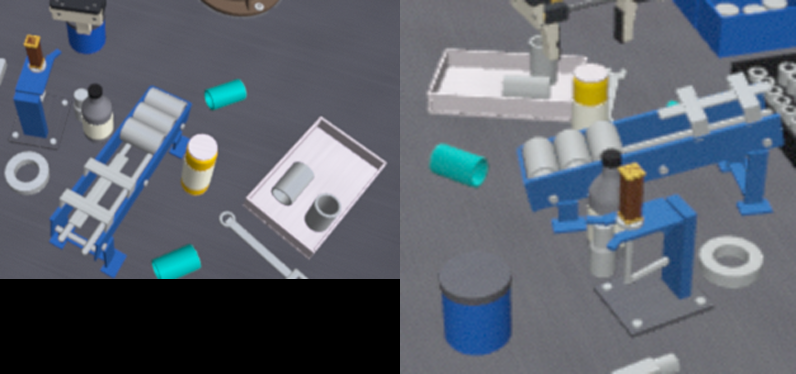

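The sleeve lies on its side in the tray at (293,184), next to the standing scrap. The three others are at the stop, the hook hangs in the stand at (630,200), and nothing else has moved. Handing in.

```bash
python3 -c "
from plant import job
print(job.close_job())"
```

```text
the job is handed in; nothing more can be done
None
```

The job is done and handed in at about 30 s: the jammed sleeve lies on its side in the tray beside the standing one, the other three have rolled down to the stop, and the hook hangs back in its stand. In the last picture nothing else looked moved.

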